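# Make up two test-sample kits

## Robot

A 6-joint arm with a two-finger parallel gripper is mounted at the origin on the work surface. World frame = base frame: x ahead of the robot, y to its left, z up, the work surface at z = 0. Lengths are in mm, angles in degrees, forces in N, time in s.
With the tool pointing down it reaches from about 350 to 850 mm from the base axis. Payload 8.1 kg.
Tool frame: the origin (TCP) lies midway between the tips of the shut fingers; the grasp point (between the pads) lies 19 mm behind it; z points along the fingers, x is the direction in which the jaws open and shut, and the axes are right-handed (so a half turn about z gives the same grasp; the last joint's range is limited). The gripper opens to 85 mm and grips with 20 to 120 N. Pads are 22 mm wide; open, the fingers measure 114 mm over their backs; the gripper's body (76 mm by 85 mm) begins 54 mm behind the grasp point. The pads swing forward as they close: fully open they stand 13 mm farther back than shut.
Start: joints at [-80.122, 7.471, 85.268, -0, 87.261, -4.893], TCP at [152.993, -580.171, 231.292] pointing down, gripper open.
Joint ranges: [-169.43, 169.43], [-51.17, 129.36], [1.28, 143.12], [-76.62, 256.62], [0, 156.53], [-152.29, 152.29]. Speed limits (degrees/s): [136.94, 136.94, 159.86, 180, 180, 180].

## Interface

Orientations are given as [roll, pitch, yaw] about the fixed x, y, z axes, in that order (R = Rz(yaw) Ry(pitch) Rx(roll)).
In Python, from bench import monitor, cams, r gives the robot as it stands.
- The arm moves only by the tool jog_arm, never from a script. Its arguments are lists of equal length, an entry for each row: "offset": the shift along the tool's x, y, z in mm, a list of three; "delta_rot": the turn, a rotation vector about the tool's x, y, z in degrees, a list of three; "jaw": the opening in per cent of the stroke, from 0 (shut) to 100 (fully open). In form: {"offset": [[x, y, z], ...], "delta_rot": [[rx, ry, rz], ...], "jaw": [jaw, ...]}. A call has 1 to 20 rows; each row shifts and turns the pose as measured when the row begins, along the tool's axes as they then stand; what a row does not reach is not made up. A row lasts 1/10 s, in which the tool goes at most 50 mm and 8.59 degrees, less where a joint would pass 70% of its speed; a pose out of reach is approached as far as the arm can. A call is refused whole if a number of a shift passes 50 or a number of a turn 8.59, either way. A call with a gripper value outside its range is refused whole. The fingers move at their own pace and stop on an object; "newtons" is the grip in N (left out, the last holds). Time passes only in rows, so rows that do not move let the fingers close. It gives the time, the measured TCP pose, the force and the opening at its end, in the units of the state.
- monitor.sense(): the state, without advancing time (a new reading comes with each control period).
- cams.snapshot(name): name is "side" or "top"; returns (picture, depth): 480x640x3 uint8, red, green, blue; 480x640 float32, mm along the optical axis (not along the pixel's ray), 0 where there is no reading.
- cams.camera_model(name): a dict with "K" (3x3 intrinsics, pixels), "k1" (the pictures are not rectified: a ray, as slopes to the right and down, at radius r is drawn at 1 + k1 r^2 times it, then the intrinsics apply), "camera_from_world" (4x4, takes a point from world to camera coordinates). Camera axes: x right, y down, z forward; pixel columns grow to the right and rows downward; lengths in mm; the calibration is good to about 2 mm. A picture is of the moment at which its call begins. camera_model takes no time and is no camera call.
- r.hand_in(): hands the job in, once; it reports no verdict.
The state is a dict: "time": time; "joint_pos": joint angles; "qd": joint speeds; "joint_efforts": joint torques, N m; "tool_pos": TCP position; "tcp_rot": TCP orientation; "ft_force": force on the tool from outside, world axes, zero at the start; "wrist_torque": the same for the moment, N m; "finger_gap": finger opening in mm.
Only numpy, scipy, OpenCV 4.12 (cv2) and the standard library are available. Lean on these libraries where they do the work, as an engineer would, in place of code of your own. Each camera call takes 0.05 s, during which the arm holds its last target.

## Task

Make up the two sample kits for the test bench from the stock standing in the middle of the table (not from the mint basket at its edge): the black bottle, the amber bottle and the purple carton go into the mint-green tray, the green bottle and the white carton into the blue tray. Stand each one upright on the tray's floor in a compartment of its own (any compartment of that tray) and let go. Leave the white bottle and the glass beaker standing where they are.

Things in the scene. Friction and masses are not known exactly. Their poses are not given: they have to be found in the camera images.
- black_bottle_mid (a point): centre (half-way up, 46 mm above its underside) of the black bottle with a black cap and a gold band low on its body; an upright closed bottle, 44 mm across and 92 mm tall over its cap; its wall is straight up to 66 mm above the underside, then tapers to a 28 mm wide cap; z is its axis, up
- green_bottle_mid (a point): centre (half-way up, 48 mm above its underside) of the green bottle with a green cap and a white band; an upright closed bottle, 40 mm across and 96 mm tall over its cap; its wall is straight up to 66 mm above the underside, then tapers to a 28 mm wide cap; z is its axis, up
- amber_bottle_mid (a point): centre (half-way up, 43 mm above its underside) of the amber (orange-brown) bottle with a white cap and a paper band; an upright closed bottle, 44 mm across and 86 mm tall over its cap; its wall is straight up to 66 mm above the underside, then tapers to a 28 mm wide cap; z is its axis, up
- purple_carton_mid (a point): centre (half-way up, 41 mm above its underside) of the purple carton with a black band and a gold strip on top; a closed stiff upright box, 46 mm along its x, 32 mm along its y and 82 mm tall (z, up); grip it across the 32 mm
- white_carton_mid (a point): centre (half-way up, 43 mm above its underside) of the white carton with a green band and a green strip on top; a closed stiff upright box, 46 mm along its x, 32 mm along its y and 86 mm tall (z, up); grip it across the 32 mm
- mint_tray: low open pale mint-green kit tray fixed to the bench; origin at the centre of its underside. Outside 216 mm along its x, 76 mm along its y, 26 mm high; walls and dividers 4 mm, floor 4 mm thick. Two dividers, as high as the walls, part it into three equal compartments in a row along its x, 66.7 mm by 68 mm each, centred at x = -70.7, 0 and +70.7 mm, y = 0. The compartments are alike; three things go into this tray
- blue_tray: low open strong blue kit tray fixed to the bench; origin at the centre of its underside. Outside 216 mm along its x, 76 mm along its y, 26 mm high; walls and dividers 4 mm, floor 4 mm thick. Two dividers, as high as the walls, part it into three equal compartments in a row along its x, 66.7 mm by 68 mm each, centred at x = -70.7, 0 and +70.7 mm, y = 0. The compartments are alike; two things go into this tray and one compartment stays empty (whichever you like)
- white_bottle_mid (a point): centre (half-way up, 45 mm above its underside) of the white bottle with a blue cap; an upright closed bottle, 44 mm across and 90 mm tall over its cap; its wall is straight up to 66 mm above the underside, then tapers to a 28 mm wide cap; z is its axis, up. Not for either kit: leave it standing where it is
- beaker_mid (a point): centre (37.5 mm above its underside) of an empty clear glass beaker, open at the top, 52 mm across and 75 mm tall. Not for either kit: leave it standing where it is. Two flat things, a pair of blister packs and a weighing dish, both under 16 mm high and fixed, lie among the stock too and are not listed

How it is judged:
By the outcome, as a careful person would: the job done as asked, in the order asked, and still so for the second after the job is handed in, with the robot touching nothing.
It also fails if it takes over 118 s, if anything falls off the work surface, if the arm or the gripper's body presses on something with over 40 N, if the wrist force passes 120 N, or if a joint passes its speed limit or range.

## Working session

There is one attempt and no reset: what is moved stays moved. The work goes in short steps, Python scripts to look and compute and a tool call to move; the robot and the scene stay as the last step left them, time stands still between calls to the robot, and variables do not carry over. Pictures are saved under pics/ and viewed, and the job is handed in when it is done.

Besides the shell and the picture viewer there is one more tool, called after "Call:" as name(argument=value, ...) on one line, values as JSON. jog_arm: Moves the arm, as the interface text tells. Its arguments: {"type":"object","properties":{"offset":{"type":"array","items":{"type":"array","items":{"type":"number"}}},"delta_rot":{"type":"array","items":{"type":"array","items":{"type":"number"}}},"jaw":{"type":"array","items":{"type":"number"}},"newtons":{"type":"number"}},"required":["offset","delta_rot","jaw"]}

```bash
ls; mkdir -p pics
python3 - <<'E'
from bench import monitor,cams,r
import cv2,numpy as np
print(monitor.sense())
for n in("top","side"):
    p,d=cams.snapshot(n); cv2.imwrite(f"pics/{n}0.png",p[:,:,::-1]); np.save(f"pics/{n}0.npy",d)
    m=cams.camera_model(n); print(n,m)
E
```

```text
pics
{'time': 0.0, 'joint_pos': array([-8.01218347e+01,  7.51475329e+00,  8.53293565e+01,  1.10850620e-03,
        8.72607459e+01, -4.89346952e+00]), 'qd': array([-0.0729174 , -0.02365343, -0.01520923, -0.01806157,  0.03149621,
        0.04480018]), 'joint_efforts': array([-6.94971914e-04, -5.69380939e+01, -5.00566721e+01, -4.10541579e-04,
        1.44382918e-02,  1.96511974e-05]), 'tool_pos': array([ 152.91101282, -579.62630489,  230.2473815 ]), 'tcp_rot': array([-1.79989952e+02,  1.04379101e-01, -7.52284100e+01]), 'ft_force': array([ 0.11938175, -0.28098284, -0.15975952]), 'wrist_torque': array([-0.00363879, -0.001623  ,  0.03056722]), 'finger_gap': 85.32463065281131}
top {'K': array([[581.43535867,   0.        , 326.21236319],
       [  0.        , 581.43535867, 233.22048217],
       [  0.        ,   0.        ,   1.        ]]), 'k1': -0.09191465447838035, 'camera_from_world': array([[-5.24374273e-03, -9.99920369e-01,  1.14786366e-02,
        -1.47254599e+00],
       [-9.93684687e-01,  3.92372666e-03, -1.12139855e-01,
         5.66069325e+02],
       [ 1.12085886e-01, -1.19941780e-02, -9.93626134e-01,
         1.10732988e+03],
       [ 0.00000000e+00,  0.00000000e+00,  0.00000000e+00,
         1.00000000e+00]])}
side {'K': array([[550.3627348 ,   0.        , 322.21501453],
       [  0.        , 550.3627348 , 239.19651217],
       [  0.        ,   0.        ,   1.        ]]), 'k1': 0.05588417423571663, 'camera_from_world': array([[-9.82551710e-01, -1.84934794e-01, -1.97802548e-02,
         5.36435270e+02],
       [-1.01868608e-01,  6.24083307e-01, -7.74688849e-01,
         9.56974784e+01],
       [ 1.55611450e-01, -7.59156867e-01, -6.32033171e-01,
         8.68413376e+02],
       [ 0.00000000e+00,  0.00000000e+00,  0.00000000e+00,
         1.00000000e+00]])}
```

View pics/top0.png

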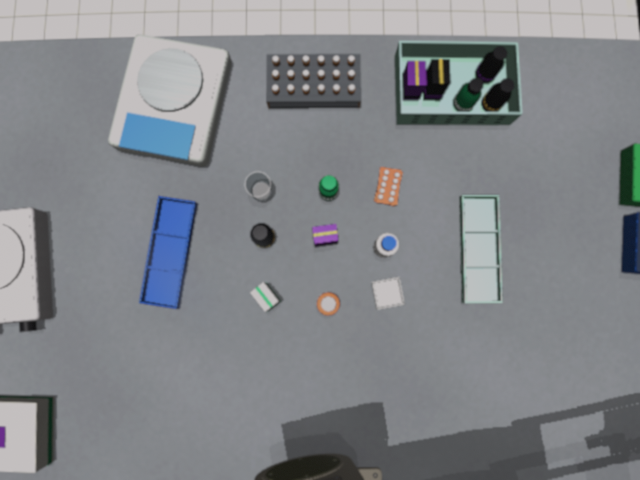

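View pics/side0.png

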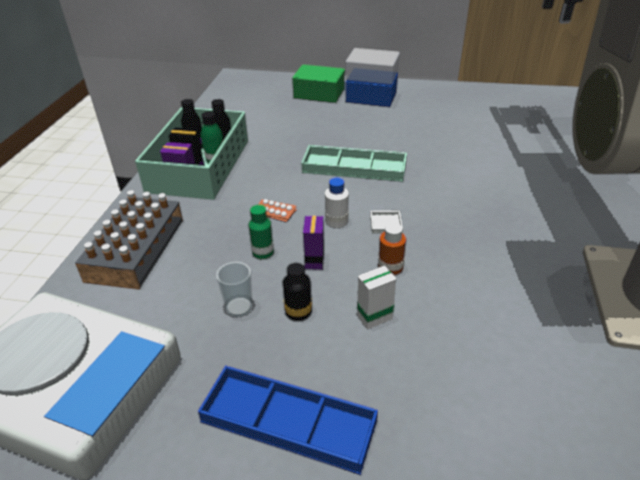

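```bash
cat > h.py <<'E'
import numpy as np,cv2
from bench import monitor,cams,r
def crop(n,src,x0,y0,x1,y1,out):
    p=cv2.imread(src)[y0:y1,x0:x1]; s=min(800/(x1-x0),600/(y1-y0))
    p=cv2.resize(p,None,fx=s,fy=s,interpolation=cv2.INTER_CUBIC)
    for u in range((x0+19)//20*20,x1,20):
        cv2.putText(p,str(u),(int((u-x0)*s),10),0,.35,(0,255,255),1); cv2.line(p,(int((u-x0+.5)*s),12),(int((u-x0+.5)*s),p.shape[0]),(0,255,255) ,1) if 0 else cv2.line(p,(int((u-x0+.5)*s),12),(int((u-x0+.5)*s),20),(0,255,255),1)
    for v in range((y0+19)//20*20,y1,20):
        cv2.putText(p,str(v),(0,int((v-y0+.5)*s)),0,.35,(0,255,255),1); cv2.line(p,(25,int((v-y0+.5)*s)),(33,int((v-y0+.5)*s)),(0,255,255),1)
    cv2.imwrite(out,p)
def dirs(m,uv):
    K=m["K"]; uv=np.atleast_2d(uv).astype(float)
    return cv2.undistortPoints(uv[:,None],K,np.array([m["k1"],0,0,0.]))[:,0]
def onz(n,uv,z):
    m=cams.camera_model(n); T=m["camera_from_world"]; R,t=T[:3,:3],T[:3,3]
    d=np.c_[dirs(m,uv),np.ones(len(np.atleast_2d(uv)))]@R; c=-R.T@t
    s=(z-c[2])/d[:,2]; return c+s[:,None]*d
def cloud(n,dep):
    m=cams.camera_model(n); T=m["camera_from_world"]; R,t=T[:3,:3],T[:3,3]
    v,u=np.mgrid[:480,:640]; uv=np.c_[u.ravel(),v.ravel()]
    d=np.c_[dirs(m,uv),np.ones(len(uv))]*dep.reshape(-1,1)
    return ((d-t)@R).reshape(480,640,3)
def proj(n,P):
    m=cams.camera_model(n); T=m["camera_from_world"]
    return cv2.projectPoints(np.atleast_2d(P).astype(float),cv2.Rodrigues(T[:3,:3])[0],T[:3,3],m["K"],np.array([m["k1"],0,0,0.]))[0][:,0]
E
python3 - <<'E'
from h import *
crop("top","pics/top0.png",230,160,420,320,"pics/c1.png")
crop("top","pics/top0.png",130,180,210,320,"pics/c2.png")
crop("top","pics/top0.png",450,185,510,315,"pics/c3.png")
d=np.load("pics/top0.npy"); P=cloud("top",d)
for nm,(u,v) in dict(black=(262,235),amber=(328,303),purple=(325,235),green=(329,186),wc=(265,297),wb=(388,244),mint=(480,250),table=(300,270)).items():
    print(nm,P[v,u].round(1))
E
```

```text
black [556.7 116.   89.4]
amber [430.5  -6.1  84.4]
purple [557.   -1.2  82.4]
green [647.4  -9.   96.6]
wc [442.  110.1  86.5]
wb [ 539.  -118.3   88.7]
mint [ 533.8 -314.7    5.1]
table [495.7  48.3   1.6]
```

View pics/c1.png

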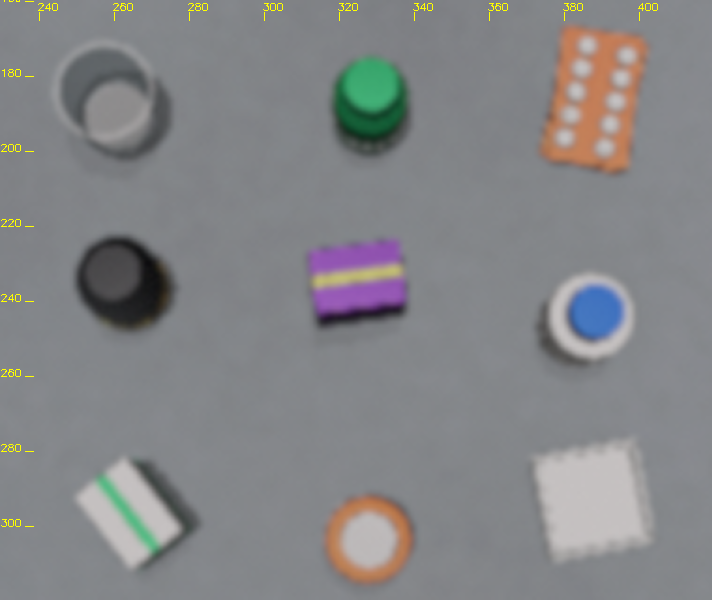

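View pics/c2.png

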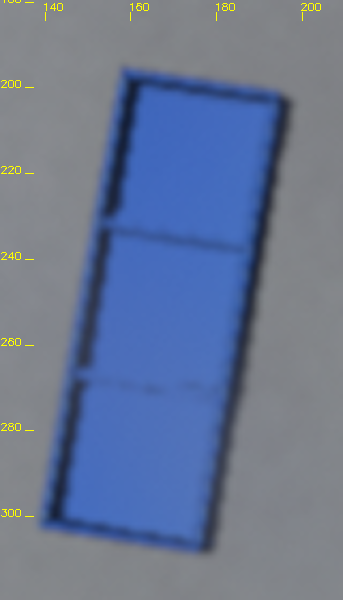

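View pics/c3.png

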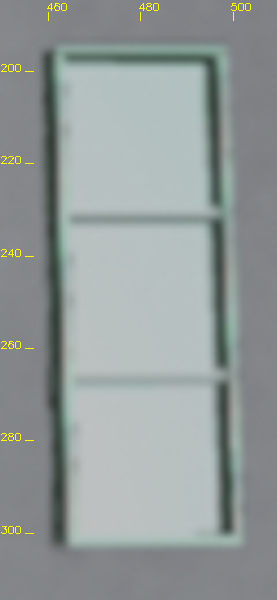

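Run:
```python
from h import *
print("caps by hand px:")
for n,uv,z in (("black",(259.4,232.2),92),("green",(328.7,182),96),("amber",(328.3,303.6),86),("whiteb",(388.5,242.7),90)):
    print(n,onz("top",uv,z).round(1))
d=np.load("pics/top0.npy"); P=cloud("top",d)
def box(u0,v0,u1,v1,z0,z1):
    q=P[v0:v1,u0:u1].reshape(-1,3); return q[(q[:,2]>z0)&(q[:,2]<z1)]
for n,b,z0,z1 in (("black",(245,215,285,255),82,100),("green",(310,170,350,205),86,104),("amber",(310,285,350,320),76,94),("whiteb",(370,225,410,265),80,98),("purple",(305,215,345,255),74,90),("wc",(245,278,290,318),78,94),("beaker",(240,165,285,210),60,85),("blue",(130,185,210,315),18,34),("mint",(450,185,510,315),18,34)):
    q=box(*b,z0,z1); c,wh,a=cv2.minAreaRect(q[:,:2].astype(np.float32))
    print(n,len(q),"mean",q.mean(0).round(1),"rect",np.round(c,1),np.round(wh,1),round(a,1))
```

```text
caps by hand px:
black [[561.7 120.6  92. ]]
green [[655.1  -8.5  96. ]]
amber [[429.4  -6.6  86. ]]
whiteb [[ 541.3 -119.1   90. ]]
black 182 mean [560.7 119.6  91.6] rect [560.9 120.2] [26.8 26.3] 45.4
green 179 mean [653.8  -8.7  95.3] rect [654.6  -9. ] [26.2 27.3] 89.7
amber 176 mean [428.7  -6.3  85.6] rect [428.7  -6.1] [25.9 25.7] 89.7
whiteb 180 mean [ 540.7 -120.    89.8] rect [ 540.9 -120. ] [26.7 26.2] 88.1
purple 427 mean [559.7  -1.6  81.7] rect [559.6  -1.6] [32.1 46. ] 7.9
wc 442 mean [442.2 112.   85.6] rect [442.3 112.4] [46.1 32.5] 37.9
beaker 211 mean [658.8 128.7  71.8] rect [656. 127.] [50.  50.5] 74.9
blue 909 mean [532.9 311.   24.1] rect [531.7 310.1] [ 80.  216.6] 80.4
mint 897 mean [ 536.7 -312.6   24.6] rect [ 536.2 -312.5] [ 77.9 213.8] 89.6
```

Run:
```python
from h import *
p=cv2.imread("pics/top0.png"); s=cv2.imread("pics/side0.png")
for c,a in (((531.7,310.1),-9.6),((536.2,-312.5),-0.4)):
    a=np.radians(a); R=np.array([[np.cos(a),-np.sin(a)],[np.sin(a),np.cos(a)]])
    q=np.array([[108,38],[-108,38],[-108,-38],[108,-38]])@R.T+c
    for n,im in (("top",p),("side",s)):
        w=proj(n,np.c_[q,[26]*4]); cv2.polylines(im,[np.round(w*16).astype(int)],True,(0,0,255),1,cv2.LINE_AA,4)
cv2.imwrite("pics/ot.png",p);cv2.imwrite("pics/os.png",s)
crop("",'pics/ot.png',130,180,210,320,"pics/o1.png");crop("",'pics/ot.png',445,180,515,315,"pics/o2.png")
a=cv2.imread("pics/o1.png");b=cv2.imread("pics/o2.png");h=min(len(a),len(b));cv2.imwrite("pics/o12.png",np.hstack([a[:h],b[:h]]))
crop("",'pics/os.png',180,130,430,480,"pics/o3.png")
```

```text
(no output)
```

View pics/o12.png

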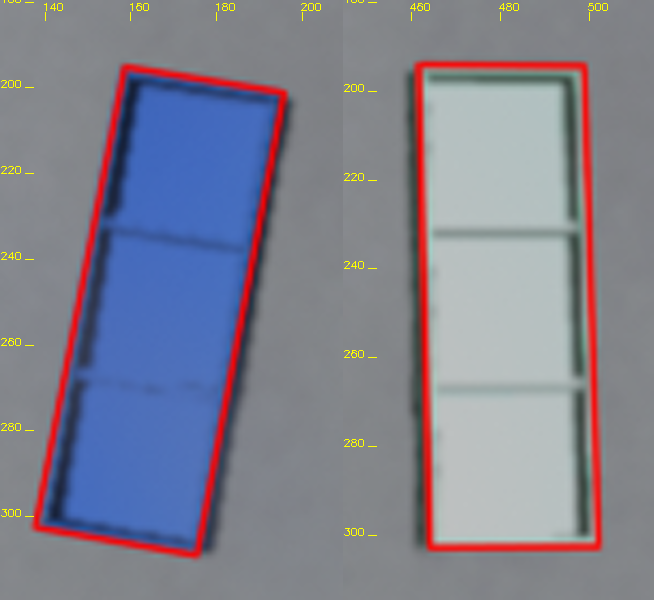

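View pics/o3.png

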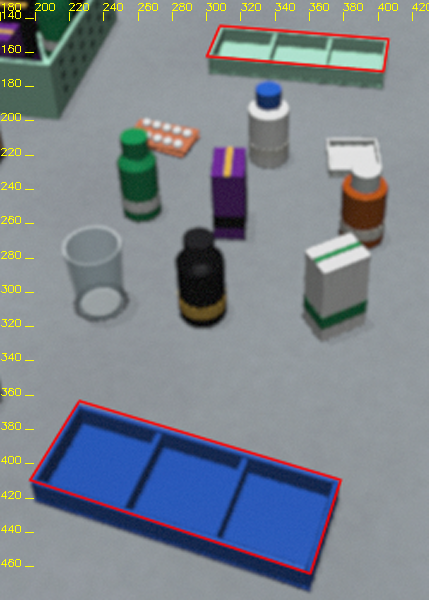

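Call:
jog_arm(offset=[[0, 0, 0], [0, 0, 0]], delta_rot=[[0, 0, 7.4], [0, 0, 7.4]], jaw=[100, 100])

```text
time: 0.3
tool_pos: [152.8, -579.0, 229.0]
tcp_rot: [180.0, 0.2, -90.3]
ft_force: [0.4, 0.1, 0.3]
finger_gap: 85.2
```

Call:
jog_arm(offset=[[-35, -20, 2], [-35, -20, 2], [-35, -20, 2], [-35, -20, 2], [-35, -20, 2], [-35, -20, 2], [-35, -20, 2], [-35, -20, 2], [-35, -20, 2], [-35, -20, 2], [-35, -20, 2], [-35, -20, 2], [-35, -20, 2], [-35, -20, 2], [-35, -20, 2], [-35, -20, 2], [-35, -20, 2], [-35, -20, 2]], delta_rot=[[0, 0, 0], [0, 0, 0], [0, 0, 0], [0, 0, 0], [0, 0, 0], [0, 0, 0], [0, 0, 0], [0, 0, 0], [0, 0, 0], [0, 0, 0], [0, 0, 0], [0, 0, 0], [0, 0, 0], [0, 0, 0], [0, 0, 0], [0, 0, 0], [0, 0, 0], [0, 0, 0]], jaw=[100, 100, 100, 100, 100, 100, 100, 100, 100, 100, 100, 100, 100, 100, 100, 100, 100, 100])

```text
time: 2.1
tool_pos: [527.8, 70.9, 187.9]
tcp_rot: [179.7, 0.6, -91.2]
ft_force: [0.7, -0.4, 0.1]
finger_gap: 85.6
```

```bash
cat >> h.py <<'E'
from scipy.spatial.transform import Rotation as Ro
def go(x,y,z,yaw):
    s=monitor.sense(); R=Ro.from_euler('xyz',s['tcp_rot'],degrees=True); T=Ro.from_euler('xyz',[180,0,yaw],degrees=True)
    o=R.inv().apply(np.array([x,y,z])-s['tool_pos']); w=(R.inv()*T).as_rotvec(degrees=True)
    print("t",round(s['time'],2),"pos",s['tool_pos'].round(1),s['tcp_rot'].round(1),"J6",s['joint_pos'][5].round(0),"gap",s['finger_gap'].round(1),"off",o.round(1),"rot",w.round(1))
E
python3 -c "
from h import *
go(561,120,165,-90)"
```

```text
Traceback (most recent call last):
  File "h.py", line 30, in go
    print("t",round(s['time'],2),"pos",s['tool_pos'].round(1),s['tcp_rot'].round(1),"J6",s['joint_pos'][5].round(0),"gap",s['finger_gap'].round(1),"off",o.round(1),"rot",w.round(1))
                                                                                                                          ^^^^^^^^^^^^^^^^^^^^^
AttributeError: 'float' object has no attribute 'round'
```

```bash
sed -i "s/s\['finger_gap'\].round(1)/round(s['finger_gap'],1)/" h.py
python3 -c "
from h import *
go(561,120,165,-90)"
```

```text
t 2.1 pos [527.8  70.9 187.9] [179.7   0.6 -91.2] J6 93.0 gap 85.6 off [-49.5 -32.3  23.2] rot [ 0.3  0.6 -1.2]
```

Call:
jog_arm(offset=[[-25, -16, 10], [-25, -16, 10], [0, 0, 0], [0, 0, 0]], delta_rot=[[0.3, 0.6, -1.2], [0, 0, 0], [0, 0, 0], [0, 0, 0]], jaw=[100, 100, 100, 100])

```text
time: 2.5
tool_pos: [561.2, 128.0, 164.6]
tcp_rot: [179.8, -0.0, -89.6]
ft_force: [-1.0, -0.1, 0.2]
finger_gap: 85.4
```

```bash
python3 -c "
from h import *
go(561,120,30,-90)"
```

```text
t 2.5 pos [561.2 128.  164.6] [179.8  -0.  -89.6] J6 97.0 gap 85.4 off [  8.   -0.2 134.6] rot [ 0.2 -0.   0.4]
```

Call:
jog_arm(offset=[[8, 0, 20], [0, 0, 28], [0, 0, 28], [0, 0, 28], [0, 0, 15], [0, 0, 5], [0, 0, 0]], delta_rot=[[0.2, 0, 0.4], [0, 0, 0], [0, 0, 0], [0, 0, 0], [0, 0, 0], [0, 0, 0], [0, 0, 0]], jaw=[100, 100, 100, 100, 100, 100, 100])

```text
time: 3.2
tool_pos: [561.6, 114.1, 40.7]
tcp_rot: [-179.8, -0.1, -90.3]
ft_force: [-0.2, -0.6, 0.2]
finger_gap: 85.3
```

```bash
python3 -c "
from h import *
go(561,120,30,-90)"
```

```text
t 3.2 pos [561.6 114.1  40.7] [-1.798e+02 -1.000e-01 -9.030e+01] J6 97.0 gap 85.3 off [-5.9  0.6 10.7] rot [-0.2 -0.1 -0.3]
```

Call:
jog_arm(offset=[[-4, 0.5, 8], [0, 0, 2], [0, 0, 0]], delta_rot=[[0, 0, 0], [0, 0, 0], [0, 0, 0]], jaw=[100, 100, 100])

```text
time: 3.5
tool_pos: [563.6, 118.4, 33.5]
tcp_rot: [-179.5, -0.0, -90.3]
ft_force: [-0.2, 0.1, -0.3]
finger_gap: 85.4
```

```bash
python3 -c "
from h import *
go(561,120,30,-90)"
```

```text
t 3.5 pos [563.6 118.4  33.5] [-179.5   -0.   -90.3] J6 97.0 gap 85.4 off [-1.5  2.7  3.5] rot [-0.5 -0.  -0.3]
```

Call:
jog_arm(offset=[[-1.5, 3, 3], [0, 0, 0], [0, 0, 0], [0, 0, 0], [0, 0, 0], [0, 0, 0], [0, 0, 0], [0, 0, 0]], delta_rot=[[-0.5, 0, -0.3], [0, 0, 0], [0, 0, 0], [0, 0, 0], [0, 0, 0], [0, 0, 0], [0, 0, 0], [0, 0, 0]], jaw=[100, 100, 30, 30, 30, 30, 30, 30], newtons=40)

```text
time: 4.3
tool_pos: [562.0, 120.7, 32.4]
tcp_rot: [-179.8, 0.0, -89.9]
ft_force: [0.1, -0.5, 0.1]
finger_gap: 42.7
```

```bash
python3 -c "
from h import *
go(561,120,30,-90)
import cv2
p,d=cams.snapshot('side');cv2.imwrite('pics/s1.png',p[:,:,::-1])"
```

```text
t 4.3 pos [562.  120.7  32.4] [-179.8    0.   -89.9] J6 97.0 gap 42.7 off [0.7 1.1 2.4] rot [-0.2  0.   0.1]
```

View pics/s1.png

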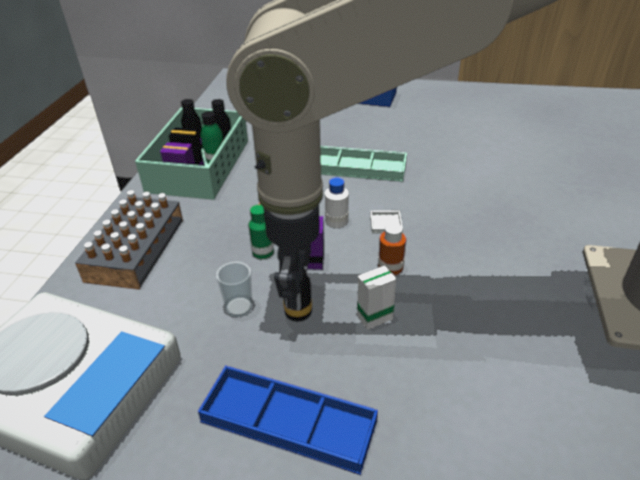

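Call:
jog_arm(offset=[[0, 0, -10], [0, 0, -25], [0, 0, -30], [0, 0, -30], [0, 0, -30], [0, 0, -10], [14, -2, 0], [27, -3, 0], [27, -3, 0], [27, -3, 0], [27, -3, 0], [27, -3, 0], [27, -3, 0], [27, -3, 0], [27, -3, 0], [27, -3, 0], [27, -3, 0], [27, -3, 0], [27, -3, 0], [27, -3, 0]], delta_rot=[[0, 0, 0], [0, 0, 0], [0, 0, 0], [0, 0, 0], [0, 0, 0], [0, 0, 0], [0, 0, 0], [0, 0, 0], [0, 0, 0], [0, 0, 0], [0, 0, 0], [0, 0, 0], [0, 0, 0], [0, 0, 0], [0, 0, 0], [0, 0, 0], [0, 0, 0], [0, 0, 0], [0, 0, 0], [0, 0, 0]], jaw=[30, 30, 30, 30, 30, 30, 30, 30, 30, 30, 30, 30, 30, 30, 30, 30, 30, 30, 30, 30])

```text
time: 6.35
tool_pos: [588.3, -264.7, 146.5]
tcp_rot: [178.2, 0.3, -89.8]
ft_force: [0.3, -0.5, -0.1]
finger_gap: 42.7
```

```bash
python3 -c "
from h import *
go(607,-313,165,-90)"
```

```text
t 6.35 pos [ 588.3 -264.7  146.5] [178.2   0.3 -89.8] J6 61.0 gap 42.7 off [ 48.3 -17.9 -19.4] rot [1.8 0.3 0.2]
```

Call:
jog_arm(offset=[[20, -7, 0], [20, -7, 0], [5, -4, 0], [0, 0, 0], [0, 0, 0]], delta_rot=[[1, 0.2, 0], [0.8, 0, 0], [0, 0, 0], [0, 0, 0], [0, 0, 0]], jaw=[30, 30, 30, 30, 30])

```text
time: 6.85
tool_pos: [602.6, -315.6, 137.6]
tcp_rot: [179.6, 0.3, -90.1]
ft_force: [1.2, -0.2, -0.8]
finger_gap: 42.9
```

```bash
python3 -c "
from h import *
go(607,-313,37,-90)"
```

```text
t 6.85 pos [ 602.6 -315.6  137.6] [179.6   0.3 -90.1] J6 58.0 gap 42.9 off [ -2.   -5.1 100.6] rot [ 0.4  0.3 -0.1]
```

Call:
jog_arm(offset=[[-2, -4, 15], [0, 0, 25], [0, 0, 25], [0, 0, 12], [0, 0, 0]], delta_rot=[[0.4, 0.3, 0], [0, 0, 0], [0, 0, 0], [0, 0, 0], [0, 0, 0]], jaw=[30, 30, 30, 30, 30])

```text
time: 7.35
tool_pos: [608.1, -308.1, 59.8]
tcp_rot: [-179.9, 0.0, -89.7]
ft_force: [-0.7, -0.8, -0.3]
finger_gap: 43.1
```

```bash
python3 -c "
from h import *
go(607,-313,37,-90)"
```

```text
t 7.35 pos [ 608.1 -308.1   59.8] [-179.9    0.   -89.7] J6 58.0 gap 43.1 off [ 4.9  1.2 22.8] rot [-0.1  0.   0.3]
```

Call:
jog_arm(offset=[[4, 1, 12], [0, 0, 5], [0, 0, 1], [0, 0, 0]], delta_rot=[[0, 0, 0.3], [0, 0, 0], [0, 0, 0], [0, 0, 0]], jaw=[30, 30, 30, 30])

```text
time: 7.75
tool_pos: [608.8, -312.5, 43.6]
tcp_rot: [-179.7, -0.1, -90.0]
ft_force: [-0.7, -0.6, -1.4]
finger_gap: 42.8
```

```bash
python3 -c "
from h import *
go(607,-313,37,-90); print(monitor.sense()['ft_force'])"
```

```text
t 7.75 pos [ 608.8 -312.5   43.6] [-1.797e+02 -1.000e-01 -9.000e+01] J6 58.0 gap 42.8 off [0.5 1.8 6.6] rot [-0.3 -0.1 -0. ]
[-0.72379605 -0.59417648 -1.43674195]
```

Call:
jog_arm(offset=[[0.5, 1.5, 3], [0, 0, 2], [0, 0, 0]], delta_rot=[[-0.3, 0, 0], [0, 0, 0], [0, 0, 0]], jaw=[30, 30, 30])

```text
time: 8.05
tool_pos: [608.2, -313.8, 40.1]
tcp_rot: [-179.9, -0.1, -90.0]
ft_force: [-0.2, 0.9, -0.1]
finger_gap: 43.0
```

Call:
jog_arm(offset=[[0, 0, 1], [0, 0, 0]], delta_rot=[[0, 0, 0], [0, 0, 0]], jaw=[30, 30])

```text
time: 8.25
tool_pos: [608.3, -314.0, 39.2]
tcp_rot: [-179.9, -0.2, -90.0]
ft_force: [0.0, -0.4, -0.6]
finger_gap: 42.9
```

Call:
jog_arm(offset=[[0, 0, 1.5], [0, 0, 0.5], [0, 0, 0]], delta_rot=[[0, 0, 0], [0, 0, 0], [0, 0, 0]], jaw=[30, 30, 30])

```text
time: 8.55
tool_pos: [608.4, -314.0, 37.3]
tcp_rot: [-179.9, -0.2, -90.0]
ft_force: [-0.3, 0.6, -1.2]
finger_gap: 42.9
```

Call:
jog_arm(offset=[[0, 0, 1], [0, 0, 0.5], [0, 0, 0]], delta_rot=[[0, 0, 0], [0, 0, 0], [0, 0, 0]], jaw=[30, 30, 30])

```text
time: 8.85
tool_pos: [608.8, -314.2, 36.5]
tcp_rot: [-179.8, -0.2, -90.0]
ft_force: [-0.3, -0.5, -1.0]
finger_gap: 43.3
```

Call:
jog_arm(offset=[[0, 0, 1], [0, 0, 0], [0, 0, 0], [0, 0, 0], [0, 0, 0], [0, 0, 0]], delta_rot=[[0, 0, 0], [0, 0, 0], [0, 0, 0], [0, 0, 0], [0, 0, 0], [0, 0, 0]], jaw=[30, 30, 55, 65, 85, 85])

```text
time: 9.45
tool_pos: [609.2, -314.4, 36.1]
tcp_rot: [-179.8, -0.2, -90.0]
ft_force: [0.1, -0.1, 0.0]
finger_gap: 73.0
```

```bash
python3 -c "
from h import *
go(429,-6.2,165,-90); print(monitor.sense()['ft_force'])"
```

```text
t 9.45 pos [ 609.2 -314.4   36.1] [-179.8   -0.2  -90. ] J6 59.0 gap 73.0 off [-307.7  179.8 -130.8] rot [-0.2 -0.2 -0. ]
[ 0.05999093 -0.14132987  0.03891769]
```

Call:
jog_arm(offset=[[0, 0, -10], [0, 0, -25], [0, 0, -35], [0, 0, -35], [0, 0, -30], [-12, 7, -3], [-26, 15, -1], [-26, 15, -1], [-26, 15, -1], [-26, 15, -1], [-26, 15, -1], [-26, 15, -1], [-26, 15, -1], [-26, 15, -1], [-26, 15, -1], [-26, 15, -1], [-20, 10, -1], [0, 0, 0]], delta_rot=[[0, 0, 0], [0, 0, 0], [0, 0, 0], [0, 0, 0], [0, 0, 0], [0, 0, 0], [0, 0, 0], [0, 0, 0], [0, 0, 0], [0, 0, 0], [0, 0, 0], [0, 0, 0], [0, 0, 0], [0, 0, 0], [0, 0, 0], [0, 0, 0], [0, 0, 0], [0, 0, 0]], jaw=[85, 85, 85, 85, 100, 100, 100, 100, 100, 100, 100, 100, 100, 100, 100, 100, 100, 100])

```text
time: 11.25
tool_pos: [437.3, -12.8, 202.5]
tcp_rot: [-178.8, -0.5, -90.2]
ft_force: [0.9, 0.1, -0.3]
finger_gap: 85.5
```

```bash
python3 -c "
from h import *
go(429,-6.2,30,-90)
for n in ('top','side'):
  p,d=cams.snapshot(n);cv2.imwrite(f'pics/{n}2.png',p[:,:,::-1])
a=cv2.imread('pics/top2.png');b=cv2.imread('pics/side2.png')
cv2.imwrite('pics/ts2.png',cv2.resize(np.hstack([a,b]),(800,300)))"
```

```text
t 11.25 pos [437.3 -12.8 202.5] [-178.8   -0.5  -90.2] J6 82.0 gap 85.5 off [ -8.   11.9 172.2] rot [-1.2 -0.5 -0.2]
```

View pics/ts2.png

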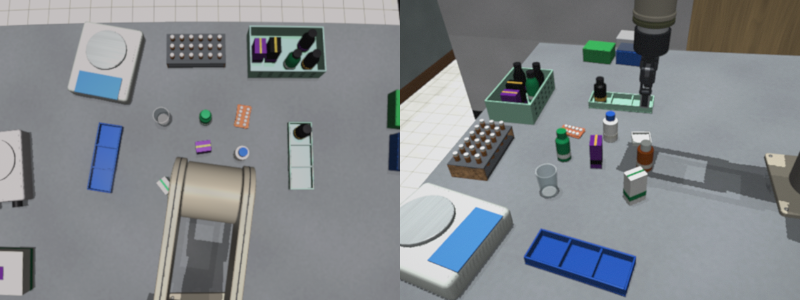

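Call:
jog_arm(offset=[[-5, 8, 20], [0, 0, 32], [0, 0, 32], [0, 0, 32], [0, 0, 20], [0, 0, 8], [0, 0, 0], [0, 0, 0]], delta_rot=[[-1.2, -0.5, -0.2], [0, 0, 0], [0, 0, 0], [0, 0, 0], [0, 0, 0], [0, 0, 0], [0, 0, 0], [0, 0, 0]], jaw=[100, 100, 100, 100, 100, 100, 100, 100])

```text
time: 12.15
tool_pos: [428.9, -14.1, 49.0]
tcp_rot: [179.6, 0.0, -90.4]
ft_force: [1.4, 0.1, 0.4]
finger_gap: 85.5
```

```bash
python3 -c "
from h import *
go(429,-6.2,30,-90)"
```

```text
t 12.15 pos [428.9 -14.1  49. ] [179.6   0.  -90.4] J6 82.0 gap 85.5 off [-7.9 -0.2 19. ] rot [ 0.4  0.  -0.4]
```

Call:
jog_arm(offset=[[-7.5, 0, 10], [0, 0, 6], [0, 0, 2], [0, 0, 0]], delta_rot=[[0.4, 0, -0.4], [0, 0, 0], [0, 0, 0], [0, 0, 0]], jaw=[100, 100, 100, 100])

```text
time: 12.55
tool_pos: [431.6, -6.3, 32.5]
tcp_rot: [-179.7, -0.0, -90.0]
ft_force: [0.4, -0.9, -0.6]
finger_gap: 85.2
```

```bash
python3 -c "
from h import *
go(429,-6.2,30,-90)"
```

```text
t 12.55 pos [431.6  -6.3  32.5] [-179.7   -0.   -90. ] J6 82.0 gap 85.2 off [-0.1  2.6  2.5] rot [-0.3 -0.   0. ]
```

Call:
jog_arm(offset=[[0, 2.5, 2], [0, 0, 0], [0, 0, 0], [0, 0, 0], [0, 0, 0], [0, 0, 0], [0, 0, 0], [0, 0, 0]], delta_rot=[[-0.3, 0, 0], [0, 0, 0], [0, 0, 0], [0, 0, 0], [0, 0, 0], [0, 0, 0], [0, 0, 0], [0, 0, 0]], jaw=[100, 100, 30, 30, 30, 30, 30, 30], newtons=40)

```text
time: 13.35
tool_pos: [430.1, -6.4, 31.7]
tcp_rot: [-179.8, -0.0, -90.0]
ft_force: [-0.1, 0.1, 0.5]
finger_gap: 42.9
```

```bash
python3 -c "
from h import *
go(536.2,-312.5,165,-90)"
```

```text
t 13.35 pos [430.1  -6.4  31.7] [-179.8   -0.   -90. ] J6 82.0 gap 42.9 off [ 306.2 -106.2 -132.9] rot [-0.2 -0.   0. ]
```

Call:
jog_arm(offset=[[0, 0, -10], [0, 0, -25], [0, 0, -30], [0, 0, -30], [0, 0, -30], [0, 0, -10], [12, -4, 0], [26, -9, -1], [26, -9, -1], [26, -9, -1], [26, -9, -1], [26, -9, -1], [26, -9, -1], [26, -9, -1], [26, -9, -1], [26, -9, -1], [26, -9, -1], [20, -8, -1], [6, -2, 0], [0, 0, 0]], delta_rot=[[0, 0, 0], [0, 0, 0], [0, 0, 0], [0, 0, 0], [0, 0, 0], [0, 0, 0], [0, 0, 0], [0, 0, 0], [0, 0, 0], [0, 0, 0], [0, 0, 0], [0, 0, 0], [0, 0, 0], [0, 0, 0], [0, 0, 0], [0, 0, 0], [0, 0, 0], [0, 0, 0], [0, 0, 0], [0, 0, 0]], jaw=[30, 30, 30, 30, 30, 30, 30, 30, 30, 30, 30, 30, 30, 30, 30, 30, 30, 30, 30, 30])

```text
time: 15.35
tool_pos: [524.0, -321.8, 154.8]
tcp_rot: [178.4, 0.7, -90.0]
ft_force: [0.1, -0.0, -1.2]
finger_gap: 43.4
```

```bash
python3 -c "
from h import *
go(536.2,-312.5,36,-90)"
```

```text
t 15.35 pos [ 524.  -321.8  154.8] [178.4   0.7 -90. ] J6 54.0 gap 43.4 off [ -7.8 -15.6 118.5] rot [1.6 0.7 0.1]
```

Call:
jog_arm(offset=[[-7, -10, 0], [0, -3, 0], [0, 0, 15], [0, 0, 25], [0, 0, 25], [0, 0, 12], [0, 0, 0], [0, 0, 0]], delta_rot=[[1.6, 0.7, 0], [0, 0, 0], [0, 0, 0], [0, 0, 0], [0, 0, 0], [0, 0, 0], [0, 0, 0], [0, 0, 0]], jaw=[30, 30, 30, 30, 30, 30, 30, 30])

```text
time: 16.15
tool_pos: [532.5, -310.2, 68.3]
tcp_rot: [179.5, 0.3, -89.8]
ft_force: [-0.2, 0.2, -0.8]
finger_gap: 42.8
```

```bash
python3 -c "
from h import *
go(536.2,-312.5,36,-90)"
```

```text
t 16.15 pos [ 532.5 -310.2   68.3] [179.5   0.3 -89.8] J6 55.0 gap 42.8 off [ 2.5 -4.  32.2] rot [0.5 0.3 0.2]
```

Call:
jog_arm(offset=[[2, -3, 10], [0, 0, 12], [0, 0, 5], [0, 0, 0], [0, 0, 0]], delta_rot=[[0.5, 0.3, 0.2], [0, 0, 0], [0, 0, 0], [0, 0, 0], [0, 0, 0]], jaw=[30, 30, 30, 30, 30])

```text
time: 16.65
tool_pos: [537.5, -313.6, 42.0]
tcp_rot: [-179.8, -0.2, -90.0]
ft_force: [1.3, -0.4, -1.0]
finger_gap: 43.2
```

```bash
python3 -c "
from h import *
go(536.2,-312.5,36,-90)"
```

```text
t 16.65 pos [ 537.5 -313.6   42. ] [-179.8   -0.2  -90. ] J6 55.0 gap 43.2 off [-1.1  1.3  6. ] rot [-0.2 -0.2  0. ]
```

Call:
jog_arm(offset=[[-1, 1.3, 3], [0, 0, 1.5], [0, 0, 1], [0, 0, 0.5], [0, 0, 0]], delta_rot=[[-0.2, -0.2, 0], [0, 0, 0], [0, 0, 0], [0, 0, 0], [0, 0, 0]], jaw=[30, 30, 30, 30, 30])

```text
time: 17.15
tool_pos: [536.7, -313.1, 36.7]
tcp_rot: [-179.9, -0.0, -90.0]
ft_force: [-0.2, 0.6, -0.3]
finger_gap: 43.0
```

Call:
jog_arm(offset=[[0, 0, 1], [0, 0, 0.7], [0, 0, 0], [0, 0, 0], [0, 0, 0], [0, 0, 0], [0, 0, 0]], delta_rot=[[0, 0, 0], [0, 0, 0], [0, 0, 0], [0, 0, 0], [0, 0, 0], [0, 0, 0], [0, 0, 0]], jaw=[30, 30, 30, 55, 65, 85, 85])

```text
time: 17.85
tool_pos: [537.5, -313.6, 36.2]
tcp_rot: [-179.8, -0.1, -90.0]
ft_force: [-0.1, -0.2, 0.2]
finger_gap: 72.5
```

```bash
python3 -c "
from h import *
go(559.7,-1.6,165,8)"
```

```text
t 17.85 pos [ 537.5 -313.6   36.2] [-1.798e+02 -1.000e-01 -9.000e+01] J6 55.0 gap 72.5 off [-311.8  -22.8 -129.3] rot [ -0.1  -0.2 -98. ]
```

Call:
jog_arm(offset=[[0, 0, -10], [0, 0, -25], [0, 0, -35], [0, 0, -35], [0, 0, -25], [-12, -1, -1], [-26, -2, 0], [-26, -2, 0], [-26, -2, 0], [-26, -2, 0], [-26, -2, 0], [-26, -2, 0], [-26, -2, 0], [-26, -2, 0], [-26, -2, 0], [-26, -2, 0], [-22, -1, 0], [-10, 0, 0], [0, 0, 0]], delta_rot=[[0, 0, 0], [0, 0, 0], [0, 0, 0], [0, 0, 0], [0, 0, 0], [0, 0, 0], [0, 0, 0], [0, 0, 0], [0, 0, 0], [0, 0, 0], [0, 0, 0], [0, 0, 0], [0, 0, 0], [0, 0, 0], [0, 0, 0], [0, 0, 0], [0, 0, 0], [0, 0, 0], [0, 0, 0]], jaw=[85, 85, 85, 85, 85, 85, 85, 85, 85, 85, 85, 85, 85, 85, 85, 85, 85, 85, 85])

```text
time: 19.75
tool_pos: [554.6, 8.6, 170.9]
tcp_rot: [179.9, 0.0, -90.0]
ft_force: [0.1, -0.5, -0.0]
finger_gap: 72.8
```

Call:
jog_arm(offset=[[0, 0, 0], [0, 0, 0], [0, 0, 0], [0, 0, 0], [0, 0, 0], [0, 0, 0], [0, 0, 0], [0, 0, 0], [0, 0, 0], [0, 0, 0], [0, 0, 0], [0, 0, 0]], delta_rot=[[0, 0, -8], [0, 0, -8], [0, 0, -8], [0, 0, -8], [0, 0, -8], [0, 0, -8], [0, 0, -8], [0, 0, -8], [0, 0, -8], [0, 0, -8], [0, 0, -8], [0, 0, 0]], jaw=[85, 85, 85, 85, 85, 85, 85, 85, 85, 85, 85, 85])

```text
time: 20.95
tool_pos: [552.0, -4.2, 168.3]
tcp_rot: [179.8, 0.3, 1.1]
ft_force: [-0.5, 0.4, -0.5]
finger_gap: 72.3
```

```bash
python3 -c "
from h import *
go(559.7,-1.6,30,7.9)"
```

```text
t 20.95 pos [552.   -4.2 168.3] [179.8   0.3   1.1] J6 -7.0 gap 72.3 off [  8.5  -3.  138.2] rot [ 0.2  0.3 -6.8]
```

Call:
jog_arm(offset=[[8, -2, 5], [0, 0, 10], [0, 0, 20], [0, 0, 0]], delta_rot=[[0.2, 0.3, -6.8], [0, 0, 0], [0, 0, 0], [0, 0, 0]], jaw=[80, 80, 80, 80])

```text
time: 21.35
tool_pos: [559.5, -5.0, 131.5]
tcp_rot: [179.9, 0.1, 6.7]
ft_force: [-0.8, -0.2, -0.2]
finger_gap: 68.3
```

```bash
python3 -c "
from h import *
go(559.7,-1.6,30,7.9)"
```

```text
t 21.35 pos [559.5  -5.  131.5] [1.799e+02 1.000e-01 6.700e+00] J6 -12.0 gap 68.3 off [  0.7  -3.5 101.5] rot [ 0.1  0.1 -1.2]
```

Call:
jog_arm(offset=[[0, -3, 15], [0, 0, 25], [0, 0, 25], [0, 0, 15], [0, 0, 5], [0, 0, 0]], delta_rot=[[0, 0, -1.2], [0, 0, 0], [0, 0, 0], [0, 0, 0], [0, 0, 0], [0, 0, 0]], jaw=[80, 80, 80, 80, 80, 80])

```text
time: 21.95
tool_pos: [558.6, -2.3, 42.5]
tcp_rot: [179.9, 0.0, 7.3]
ft_force: [0.5, -1.0, -0.2]
finger_gap: 68.0
```

```bash
python3 -c "
from h import *
go(559.7,-1.6,30,7.9)"
```

```text
t 21.95 pos [558.6  -2.3  42.5] [179.9   0.    7.3] J6 -13.0 gap 68.0 off [ 1.2 -0.5 12.5] rot [ 0.1  0.  -0.6]
```

Call:
jog_arm(offset=[[0, -0.5, 8], [0, 0, 3], [0, 0, 0], [0, 0, 0]], delta_rot=[[0, 0, -0.6], [0, 0, 0], [0, 0, 0], [0, 0, 0]], jaw=[80, 80, 80, 80])

```text
time: 22.35
tool_pos: [560.3, -1.8, 33.2]
tcp_rot: [179.8, -0.2, 7.9]
ft_force: [-0.2, 1.1, -0.2]
finger_gap: 68.5
```

```bash
python3 -c "
from h import *
go(559.7,-1.6,30,7.9)"
```

```text
t 22.35 pos [560.3  -1.8  33.2] [179.8  -0.2   7.9] J6 -13.0 gap 68.5 off [-0.6 -0.3  3.2] rot [ 0.2 -0.2  0. ]
```

Call:
jog_arm(offset=[[-0.8, 0, 2], [0, 0, 0], [0, 0, 0], [0, 0, 0], [0, 0, 0], [0, 0, 0], [0, 0, 0], [0, 0, 0]], delta_rot=[[0.2, -0.2, 0], [0, 0, 0], [0, 0, 0], [0, 0, 0], [0, 0, 0], [0, 0, 0], [0, 0, 0], [0, 0, 0]], jaw=[80, 80, 20, 20, 20, 20, 20, 20], newtons=40)

```text
time: 23.15
tool_pos: [560.7, -2.1, 32.6]
tcp_rot: [-180.0, -0.1, 7.9]
ft_force: [0.6, -0.4, 0.2]
finger_gap: 31.7
```

```bash
python3 -c "
from h import *
go(465.5,-312,165,0)"
```

```text
t 23.15 pos [560.7  -2.1  32.6] [-1.8e+02 -1.0e-01  7.9e+00] J6 -13.0 gap 31.7 off [-136.7  293.8 -132.7] rot [-0.  -0.1  7.9]
```

Call:
jog_arm(offset=[[0, 0, -10], [0, 0, -25], [0, 0, -30], [0, 0, -30], [0, 0, -30], [0, 0, -12], [-6, 12, 0], [-12, 26, -1], [-12, 26, -1], [-12, 26, -1], [-12, 26, -1], [-12, 26, -1], [-12, 26, -1], [-12, 26, -1], [-12, 26, -1], [-12, 26, -1], [-12, 24, -1], [-6, 12, 0], [0, 0, 0]], delta_rot=[[0, 0, 0], [0, 0, 0], [0, 0, 0], [0, 0, 0], [0, 0, 0], [0, 0, 0], [0, 0, 0], [0, 0, 0], [0, 0, 0], [0, 0, 0], [0, 0, 0], [0, 0, 0], [0, 0, 0], [0, 0, 0], [0, 0, 0], [0, 0, 0], [0, 0, 0], [0, 0, 0], [0, 0, 0]], jaw=[20, 20, 20, 20, 20, 20, 20, 20, 20, 20, 20, 20, 20, 20, 20, 20, 20, 20, 20])

```text
time: 25.05
tool_pos: [448.4, -313.9, 164.9]
tcp_rot: [-179.2, 1.4, 7.9]
ft_force: [-0.5, 0.9, -1.4]
finger_gap: 31.5
```

```bash
python3 -c "
from h import *
go(465,-312,36,-0.4)"
```

```text
t 25.05 pos [ 448.4 -313.9  164.9] [-179.2    1.4    7.9] J6 -48.0 gap 31.5 off [ 19.8   2.3 128.5] rot [-0.7  1.4  8.3]
```

Call:
jog_arm(offset=[[10, -2, 0], [7, 0, 10], [0, 0, 20], [0, 0, 25], [0, 0, 25], [0, 0, 10], [0, 0, 0], [0, 0, 0]], delta_rot=[[-0.7, 1.4, 8.2], [0, 0, 0], [0, 0, 0], [0, 0, 0], [0, 0, 0], [0, 0, 0], [0, 0, 0], [0, 0, 0]], jaw=[20, 20, 20, 20, 20, 20, 20, 20])

```text
time: 25.85
tool_pos: [465.7, -302.8, 65.5]
tcp_rot: [-179.6, 0.4, 1.0]
ft_force: [0.2, 0.1, -0.8]
finger_gap: 31.5
```

```bash
python3 -c "
from h import *
go(465,-312,36,-0.4)"
```

```text
t 25.85 pos [ 465.7 -302.8   65.5] [-179.6    0.4    1. ] J6 -39.0 gap 31.5 off [-0.7  9.4 29.4] rot [-0.4  0.4  1.4]
```

Call:
jog_arm(offset=[[-1, 8, 0], [0, 0, 8], [0, 0, 8], [0, 0, 4], [0, 0, 0], [0, 0, 0]], delta_rot=[[-0.4, 0.4, 1.4], [0, 0, 0], [0, 0, 0], [0, 0, 0], [0, 0, 0], [0, 0, 0]], jaw=[20, 20, 20, 20, 20, 20])

```text
time: 26.45
tool_pos: [467.1, -313.4, 47.6]
tcp_rot: [179.8, -0.3, -0.5]
ft_force: [0.5, 0.5, -1.3]
finger_gap: 31.4
```

```bash
python3 -c "
from h import *
go(465,-312,36.5,-0.4)"
```

```text
t 26.45 pos [ 467.1 -313.4   47.6] [179.8  -0.3  -0.5] J6 -39.0 gap 31.4 off [-2.1 -1.5 11.1] rot [ 0.2 -0.3 -0.1]
```

Call:
jog_arm(offset=[[-3, -1, 5], [0, 0, 3], [0, 0, 1], [0, 0, 1], [0, 0, 0]], delta_rot=[[0.2, -0.3, 0], [0, 0, 0], [0, 0, 0], [0, 0, 0], [0, 0, 0]], jaw=[20, 20, 20, 20, 20])

```text
time: 26.95
tool_pos: [463.9, -312.3, 37.0]
tcp_rot: [180.0, -0.0, -0.5]
ft_force: [0.4, -0.4, -1.1]
finger_gap: 31.6
```

Call:
jog_arm(offset=[[0, 0, 0.8], [0, 0, 0.5], [0, 0, 0], [0, 0, 0], [0, 0, 0], [0, 0, 0], [0, 0, 0]], delta_rot=[[0, 0, 0], [0, 0, 0], [0, 0, 0], [0, 0, 0], [0, 0, 0], [0, 0, 0], [0, 0, 0]], jaw=[20, 20, 20, 42, 50, 52, 52])

```text
time: 27.65
tool_pos: [464.7, -313.0, 36.8]
tcp_rot: [179.9, -0.1, -0.5]
ft_force: [-0.1, 1.2, 0.2]
finger_gap: 44.4
```

```bash
python3 -c "
from h import *
go(654.3,-8.8,165,90)"
```

```text
t 27.65 pos [ 464.7 -313.    36.8] [ 1.799e+02 -1.000e-01 -5.000e-01] J6 -39.0 gap 44.4 off [ 187.3 -305.5 -128.4] rot [  0.2  -0.  -90.5]
```

Call:
jog_arm(offset=[[0, 0, -10], [0, 0, -25], [0, 0, -35], [0, 0, -35], [0, 0, -25], [8, -12, -1], [16, -26, -1], [16, -26, -1], [16, -26, -1], [16, -26, -1], [16, -26, -1], [16, -26, -1], [16, -26, -1], [16, -26, -1], [16, -26, -1], [16, -26, -1], [12, -18, -1], [0, 0, 0]], delta_rot=[[0, 0, 0], [0, 0, 0], [0, 0, 0], [0, 0, 0], [0, 0, 0], [0, 0, 0], [0, 0, 0], [0, 0, 0], [0, 0, 0], [0, 0, 0], [0, 0, 0], [0, 0, 0], [0, 0, 0], [0, 0, 0], [0, 0, 0], [0, 0, 0], [0, 0, 0], [0, 0, 0]], jaw=[52, 52, 52, 52, 80, 100, 100, 100, 100, 100, 100, 100, 100, 100, 100, 100, 100, 100])

```text
time: 29.45
tool_pos: [652.0, -5.5, 185.0]
tcp_rot: [-180.0, 0.1, -0.5]
ft_force: [0.0, -0.2, -0.2]
finger_gap: 85.4
```

Call:
jog_arm(offset=[[0, 0, 0], [0, 0, 0], [0, 0, 0], [0, 0, 0], [0, 0, 0], [0, 0, 0], [0, 0, 0], [0, 0, 0], [0, 0, 0], [0, 0, 0], [0, 0, 0], [0, 0, 0]], delta_rot=[[0, 0, -8], [0, 0, -8], [0, 0, -8], [0, 0, -8], [0, 0, -8], [0, 0, -8], [0, 0, -8], [0, 0, -8], [0, 0, -8], [0, 0, -8], [0, 0, -6], [0, 0, 0]], jaw=[100, 100, 100, 100, 100, 100, 100, 100, 100, 100, 100, 100])

```text
time: 30.65
tool_pos: [644.5, -6.8, 178.9]
tcp_rot: [-179.2, 0.0, 88.9]
ft_force: [0.3, -0.1, 0.5]
finger_gap: 85.7
```

```bash
python3 -c "
from h import *
go(654.3,-8.8,30,90)
for n in ('top','side'):
  p,d=cams.snapshot(n);cv2.imwrite(f'pics/{n}3.png',p[:,:,::-1])
a=cv2.imread('pics/top3.png');b=cv2.imread('pics/side3.png')
cv2.imwrite('pics/ts3.png',cv2.resize(np.hstack([a,b]),(800,300)))"
```

```text
t 30.65 pos [644.5  -6.8 178.9] [-179.2    0.    88.9] J6 -94.0 gap 85.7 off [ -1.8  12.  148.8] rot [-0.8  0.  -1.1]
```

View pics/ts3.png

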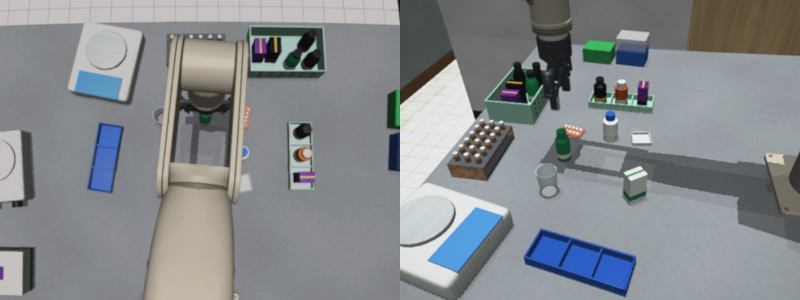

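Call:
jog_arm(offset=[[-2, 9, 10], [0, 0, 25], [0, 0, 32], [0, 0, 32], [0, 0, 15], [0, 0, 6], [0, 0, 0], [0, 0, 0]], delta_rot=[[-0.8, 0, -1.1], [0, 0, 0], [0, 0, 0], [0, 0, 0], [0, 0, 0], [0, 0, 0], [0, 0, 0], [0, 0, 0]], jaw=[100, 100, 100, 100, 100, 100, 100, 100])

```text
time: 31.55
tool_pos: [657.3, -10.5, 54.3]
tcp_rot: [179.6, 0.1, 89.3]
ft_force: [-0.8, -0.1, -0.1]
finger_gap: 85.4
```

```bash
python3 -c "
from h import *
go(654.3,-8.8,30,90)"
```

```text
t 31.55 pos [657.3 -10.5  54.3] [1.796e+02 1.000e-01 8.930e+01] J6 -95.0 gap 85.4 off [ 1.7 -3.2 24.3] rot [ 0.4  0.1 -0.7]
```

Call:
jog_arm(offset=[[1.5, -4, 12], [0, 0, 8], [0, 0, 2], [0, 0, 0], [0, 0, 0]], delta_rot=[[0.4, 0, -0.7], [0, 0, 0], [0, 0, 0], [0, 0, 0], [0, 0, 0]], jaw=[100, 100, 100, 100, 100])

```text
time: 32.05
tool_pos: [656.2, -9.0, 34.9]
tcp_rot: [179.6, 0.1, 90.0]
ft_force: [0.3, 0.4, 0.6]
finger_gap: 85.6
```

```bash
python3 -c "
from h import *
go(654.3,-8.8,31,90)"
```

```text
t 32.05 pos [656.2  -9.   34.9] [1.796e+02 1.000e-01 9.000e+01] J6 -95.0 gap 85.6 off [ 0.2 -2.   3.9] rot [0.4 0.1 0. ]
```

Call:
jog_arm(offset=[[0, -2, 3], [0, 0, 0], [0, 0, 0], [0, 0, 0], [0, 0, 0], [0, 0, 0], [0, 0, 0], [0, 0, 0]], delta_rot=[[0.4, 0, 0], [0, 0, 0], [0, 0, 0], [0, 0, 0], [0, 0, 0], [0, 0, 0], [0, 0, 0], [0, 0, 0]], jaw=[100, 100, 30, 30, 30, 30, 30, 30], newtons=40)

```text
time: 32.85
tool_pos: [654.9, -9.1, 32.9]
tcp_rot: [179.9, 0.1, 90.0]
ft_force: [-0.3, 0.8, 0.6]
finger_gap: 39.2
```

```bash
python3 -c "
from h import *
go(601.4,298.3,165,80.4)"
```

```text
t 32.85 pos [654.9  -9.1  32.9] [1.799e+02 1.000e-01 9.000e+01] J6 -95.0 gap 39.2 off [ 307.2  -53.2 -132.8] rot [0.1 0.1 9.6]
```

Call:
jog_arm(offset=[[0, 0, -10], [0, 0, -25], [0, 0, -30], [0, 0, -30], [0, 0, -30], [0, 0, -12], [12, -2, -1], [26, -4, -1], [26, -4, -1], [26, -4, -1], [26, -4, -1], [26, -4, -1], [26, -4, -1], [26, -4, -1], [26, -4, -1], [26, -4, -1], [24, -4, -1], [12, -2, 0], [0, 0, 0]], delta_rot=[[0, 0, 0], [0, 0, 0], [0, 0, 0], [0, 0, 0], [0, 0, 0], [0, 0, 0], [0, 0, 0], [0, 0, 0], [0, 0, 0], [0, 0, 0], [0, 0, 0], [0, 0, 0], [0, 0, 0], [0, 0, 0], [0, 0, 0], [0, 0, 0], [0, 0, 0], [0, 0, 0], [0, 0, 0]], jaw=[30, 30, 30, 30, 30, 30, 30, 30, 30, 30, 30, 30, 30, 30, 30, 30, 30, 30, 30])

```text
time: 34.75
tool_pos: [593.5, 291.0, 164.3]
tcp_rot: [-178.3, 0.3, 90.1]
ft_force: [-0.5, -0.5, -0.3]
finger_gap: 38.7
```

```bash
python3 -c "
from h import *
go(601.4,298.3,37,80.4)"
```

```text
t 34.75 pos [593.5 291.  164.3] [-178.3    0.3   90.1] J6 -69.0 gap 38.7 off [  7.9  11.8 126.9] rot [-1.7  0.4  9.7]
```

Call:
jog_arm(offset=[[6, 9, 0], [0, 0, 10], [0, 0, 25], [0, 0, 25], [0, 0, 20], [0, 0, 0], [0, 0, 0]], delta_rot=[[-1.7, 0.4, 5], [0, 0, 4.7], [0, 0, 0], [0, 0, 0], [0, 0, 0], [0, 0, 0], [0, 0, 0]], jaw=[30, 30, 30, 30, 30, 30, 30])

```text
time: 35.45
tool_pos: [602.2, 290.3, 77.3]
tcp_rot: [-179.8, 0.3, 79.8]
ft_force: [-0.2, -0.1, -0.1]
finger_gap: 39.2
```

```bash
python3 -c "
from h import *
go(601.4,298.3,37,80.4)"
```

```text
t 35.45 pos [602.2 290.3  77.3] [-179.8    0.3   79.8] J6 -58.0 gap 39.2 off [ 7.9 -2.1 40.3] rot [-0.2  0.3 -0.6]
```

Call:
jog_arm(offset=[[7, -2, 5], [0, 0, 10], [0, 0, 12], [0, 0, 3], [0, 0, 0], [0, 0, 0]], delta_rot=[[-0.2, 0.3, -0.6], [0, 0, 0], [0, 0, 0], [0, 0, 0], [0, 0, 0], [0, 0, 0]], jaw=[30, 30, 30, 30, 30, 30])

```text
time: 36.05
tool_pos: [603.5, 298.3, 48.3]
tcp_rot: [179.7, -0.2, 80.4]
ft_force: [-0.1, -0.5, -0.3]
finger_gap: 39.0
```

```bash
python3 -c "
from h import *
go(601.4,298.3,37,80.4)"
```

```text
t 36.05 pos [603.5 298.3  48.3] [179.7  -0.2  80.4] J6 -58.0 gap 39.0 off [-0.4 -2.1 11.3] rot [ 0.3 -0.2  0. ]
```

Call:
jog_arm(offset=[[0, -2.5, 5], [0, 0, 3], [0, 0, 1], [0, 0, 1], [0, 0, 0]], delta_rot=[[0.3, -0.2, 0], [0, 0, 0], [0, 0, 0], [0, 0, 0], [0, 0, 0]], jaw=[30, 30, 30, 30, 30])

```text
time: 36.55
tool_pos: [601.4, 299.0, 38.4]
tcp_rot: [180.0, -0.0, 80.4]
ft_force: [-0.9, -0.8, -0.7]
finger_gap: 38.9
```

Call:
jog_arm(offset=[[0, 0, 1.2], [0, 0, 0.8], [0, 0, 0.3], [0, 0, 0], [0, 0, 0], [0, 0, 0], [0, 0, 0], [0, 0, 0]], delta_rot=[[0, 0, 0], [0, 0, 0], [0, 0, 0], [0, 0, 0], [0, 0, 0], [0, 0, 0], [0, 0, 0], [0, 0, 0]], jaw=[30, 30, 30, 30, 50, 60, 85, 85])

```text
time: 37.35
tool_pos: [602.3, 299.3, 37.2]
tcp_rot: [179.9, -0.1, 80.4]
ft_force: [0.7, -0.3, -0.1]
finger_gap: 72.4
```

```bash
python3 -c "
from h import *
go(442.2,112.2,165,80.4);go(442.2,112.2,165,127.9)"
```

```text
t 37.35 pos [602.3 299.3  37.2] [ 1.799e+02 -1.000e-01  8.040e+01] J6 -58.0 gap 72.4 off [-211.  -126.4 -128.3] rot [ 0.1 -0.1  0. ]
t 37.35 pos [602.3 299.3  37.2] [ 1.799e+02 -1.000e-01  8.040e+01] J6 -58.0 gap 72.4 off [-211.  -126.4 -128.3] rot [  0.2  -0.  -47.5]
```

Call:
jog_arm(offset=[[0, 0, -10], [0, 0, -25], [0, 0, -35], [0, 0, -35], [0, 0, -25], [-10, -6, -1], [-24, -14, 0], [-24, -14, 0], [-24, -14, 0], [-24, -14, 0], [-24, -14, 0], [-24, -14, 0], [-24, -14, 0], [-22, -14, 0], [-10, -6, 0], [0, 0, 0]], delta_rot=[[0, 0, 0], [0, 0, 0], [0, 0, 0], [0, 0, 0], [0, 0, 0], [0, 0, 0], [0, 0, 0], [0, 0, 0], [0, 0, 0], [0, 0, 0], [0, 0, 0], [0, 0, 0], [0, 0, 0], [0, 0, 0], [0, 0, 0], [0, 0, 0]], jaw=[85, 85, 85, 85, 85, 85, 85, 85, 85, 85, 85, 85, 85, 85, 85, 85])

```text
time: 38.95
tool_pos: [441.4, 107.3, 185.7]
tcp_rot: [179.0, -0.4, 80.5]
ft_force: [0.3, 0.1, -0.8]
finger_gap: 72.4
```

Call:
jog_arm(offset=[[0, 0, 0], [0, 0, 0], [0, 0, 0], [0, 0, 0], [0, 0, 0], [0, 0, 0], [0, 0, 0]], delta_rot=[[0, 0, -8], [0, 0, -8], [0, 0, -8], [0, 0, -8], [0, 0, -8], [0, 0, -7], [0, 0, 0]], jaw=[80, 80, 80, 80, 80, 80, 80])

```text
time: 39.65
tool_pos: [445.6, 110.5, 191.2]
tcp_rot: [178.6, 0.7, 129.3]
ft_force: [-0.5, -0.7, -1.2]
finger_gap: 68.7
```

```bash
python3 -c "
from h import *
go(442.2,112.2,30,127.9)"
```

```text
t 39.65 pos [445.6 110.5 191.2] [178.6   0.7 129.3] J6 -122.0 gap 68.7 off [  5.3  -5.6 161.1] rot [1.4 0.6 1.4]
```

Call:
jog_arm(offset=[[3, -3, 10], [0, 0, 25], [0, 0, 25], [0, 0, 0], [0, 0, 0]], delta_rot=[[1.4, 0.6, 1.4], [0, 0, 0], [0, 0, 0], [0, 0, 0], [0, 0, 0]], jaw=[80, 80, 80, 80, 80])

```text
time: 40.15
tool_pos: [442.3, 112.6, 129.7]
tcp_rot: [-179.9, -0.0, 126.7]
ft_force: [0.4, -0.6, -0.1]
finger_gap: 68.2
```

```bash
python3 -c "
from h import *
go(442.2,112.2,30,127.9)
p,d=cams.snapshot('side');cv2.imwrite('pics/s4.png',p[:,:,::-1])"
```

```text
t 40.15 pos [442.3 112.6 129.7] [-179.9   -0.   126.7] J6 -119.0 gap 68.2 off [-0.3 -0.1 99.7] rot [-0.1 -0.  -1.2]
```

View pics/s4.png

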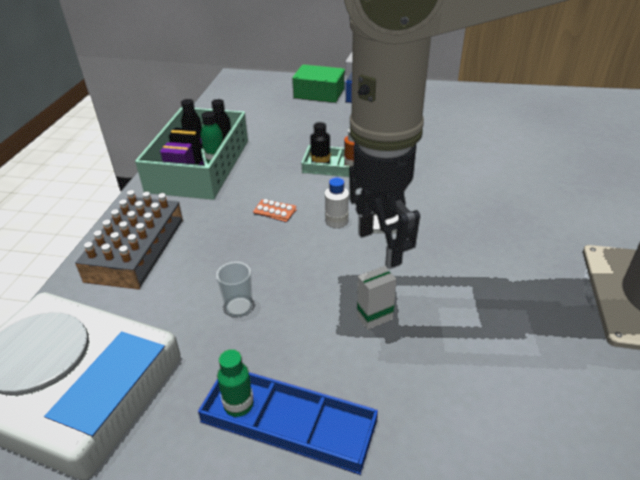

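Green stands in the far blue compartment (235,385), and the open jaws are above the white carton (377,297). I'll go down.

Call:
jog_arm(offset=[[0, 0, 15], [0, 0, 25], [0, 0, 25], [0, 0, 15], [0, 0, 5], [0, 0, 0]], delta_rot=[[0, 0, -1.2], [0, 0, 0], [0, 0, 0], [0, 0, 0], [0, 0, 0], [0, 0, 0]], jaw=[80, 80, 80, 80, 80, 80])

```text
time: 40.8
tool_pos: [445.9, 113.1, 44.5]
tcp_rot: [179.7, 0.2, 128.0]
ft_force: [0.1, 0.3, 0.7]
finger_gap: 68.9
```

```bash
python3 -c "
from h import *
go(442.2,112.2,31,127.9)"
```

```text
t 40.8 pos [445.9 113.1  44.5] [179.7   0.2 128. ] J6 -120.0 gap 68.9 off [ 1.6 -3.5 13.5] rot [0.3 0.2 0.1]
```

Call:
jog_arm(offset=[[1.5, -3.5, 8], [0, 0, 3], [0, 0, 0], [0, 0, 0]], delta_rot=[[0.3, 0.2, 0], [0, 0, 0], [0, 0, 0], [0, 0, 0]], jaw=[80, 80, 80, 80])

```text
time: 41.2
tool_pos: [444.0, 112.3, 35.1]
tcp_rot: [179.8, 0.1, 128.0]
ft_force: [0.1, -0.3, 0.6]
finger_gap: 68.3
```

```bash
python3 -c "
from h import *
go(442.2,112.2,31,127.9)"
```

```text
t 41.2 pos [444.  112.3  35.1] [1.798e+02 1.000e-01 1.280e+02] J6 -120.0 gap 68.3 off [ 1.  -1.5  4. ] rot [0.2 0.1 0.1]
```

Call:
jog_arm(offset=[[1, -1.8, 3], [0, 0, 0], [0, 0, 0], [0, 0, 0], [0, 0, 0], [0, 0, 0], [0, 0, 0], [0, 0, 0]], delta_rot=[[0.2, 0.1, 0], [0, 0, 0], [0, 0, 0], [0, 0, 0], [0, 0, 0], [0, 0, 0], [0, 0, 0], [0, 0, 0]], jaw=[80, 80, 20, 20, 20, 20, 20, 20], newtons=40)

```text
time: 42.0
tool_pos: [442.9, 112.1, 33.1]
tcp_rot: [179.9, 0.1, 128.0]
ft_force: [-0.3, -0.2, -0.2]
finger_gap: 32.0
```

```bash
python3 -c "
from h import *
go(462,321.9,165,80.4);go(462,321.9,165,127.9)"
```

```text
t 42.0 pos [442.9 112.1  33.1] [1.799e+02 1.000e-01 1.280e+02] J6 -120.0 gap 32.0 off [ 153.3  144.4 -131.9] rot [ 0.1  0.  47.6]
t 42.0 pos [442.9 112.1  33.1] [1.799e+02 1.000e-01 1.280e+02] J6 -120.0 gap 32.0 off [ 153.3  144.4 -131.9] rot [0.1 0.1 0.1]
```

Grasp height 33.1, so release at about 37. I'll lift, rotate, then translate.

Call:
jog_arm(offset=[[0, 0, -10], [0, 0, -25], [0, 0, -30], [0, 0, -30], [0, 0, -30], [0, 0, -10], [0, 0, 0], [0, 0, 0], [0, 0, 0], [0, 0, 0], [0, 0, 0], [0, 0, 0], [0, 0, 0]], delta_rot=[[0, 0, 0], [0, 0, 0], [0, 0, 0], [0, 0, 0], [0, 0, 0], [0, 0, 0], [0, 0, 8], [0, 0, 8], [0, 0, 8], [0, 0, 8], [0, 0, 8], [0, 0, 7], [0, 0, 0]], jaw=[20, 20, 20, 20, 20, 20, 20, 20, 20, 20, 20, 20, 20])

```text
time: 43.3
tool_pos: [440.0, 111.7, 174.2]
tcp_rot: [-179.9, 0.1, 79.2]
ft_force: [-0.4, -0.0, -0.3]
finger_gap: 31.8
```

```bash
python3 -c "
from h import *
go(462,321.9,165,80.4)"
```

```text
t 43.3 pos [440.  111.7 174.2] [-1.799e+02  1.000e-01  7.920e+01] J6 -71.0 gap 31.8 off [210.6 -17.7   9. ] rot [-0.1  0.1 -1.2]
```

Call:
jog_arm(offset=[[12, -1, 0], [24, -2, 0], [24, -2, 0], [24, -2, 0], [24, -2, 0], [24, -2, 0], [24, -2, 0], [24, -2, 0], [16, -1, 0], [6, 0, 0], [0, 0, 0]], delta_rot=[[0, 0, -1.2], [0, 0, 0], [0, 0, 0], [0, 0, 0], [0, 0, 0], [0, 0, 0], [0, 0, 0], [0, 0, 0], [0, 0, 0], [0, 0, 0], [0, 0, 0]], jaw=[20, 20, 20, 20, 20, 20, 20, 20, 20, 20, 20])

```text
time: 44.4
tool_pos: [451.9, 328.2, 170.6]
tcp_rot: [-179.7, 0.1, 83.0]
ft_force: [-0.5, 0.2, -0.2]
finger_gap: 31.7
```

```bash
python3 -c "
from h import *
go(462,321.9,37,80.4)"
```

```text
t 44.4 pos [451.9 328.2 170.6] [-1.797e+02  1.000e-01  8.300e+01] J6 -52.0 gap 31.7 off [ -4.9  11.6 133.5] rot [-0.3  0.1  2.6]
```

Call:
jog_arm(offset=[[-4, 8, 5], [0, 0, 20], [0, 0, 25], [0, 0, 25], [0, 0, 15], [0, 0, 0], [0, 0, 0]], delta_rot=[[-0.3, 0, 2.6], [0, 0, 0], [0, 0, 0], [0, 0, 0], [0, 0, 0], [0, 0, 0], [0, 0, 0]], jaw=[20, 20, 20, 20, 20, 20, 20])

```text
time: 45.1
tool_pos: [461.4, 318.4, 79.5]
tcp_rot: [179.9, 0.1, 80.4]
ft_force: [1.1, 0.9, -0.6]
finger_gap: 31.8
```

```bash
python3 -c "
from h import *
go(462,321.9,37,80.4)"
```

```text
t 45.1 pos [461.4 318.4  79.5] [1.799e+02 1.000e-01 8.040e+01] J6 -51.0 gap 31.8 off [ 3.6 -0.1 42.5] rot [0.1 0.1 0. ]
```

Call:
jog_arm(offset=[[3, -0.5, 8], [0, 0, 12], [0, 0, 10], [0, 0, 3], [0, 0, 0], [0, 0, 0]], delta_rot=[[0, 0, 0], [0, 0, 0], [0, 0, 0], [0, 0, 0], [0, 0, 0], [0, 0, 0]], jaw=[20, 20, 20, 20, 20, 20])

```text
time: 45.7
tool_pos: [463.6, 322.8, 47.0]
tcp_rot: [179.6, -0.1, 80.4]
ft_force: [0.2, 0.9, -0.7]
finger_gap: 31.7
```

```bash
python3 -c "
from h import *
go(462,321.9,37,80.4)"
```

```text
t 45.7 pos [463.6 322.8  47. ] [ 1.796e+02 -1.000e-01  8.040e+01] J6 -51.0 gap 31.7 off [-1.1 -1.5 10. ] rot [ 0.4 -0.1  0. ]
```

Call:
jog_arm(offset=[[-1, -1.8, 4], [0, 0, 3], [0, 0, 1], [0, 0, 1], [0, 0, 0]], delta_rot=[[0.4, 0, 0], [0, 0, 0], [0, 0, 0], [0, 0, 0], [0, 0, 0]], jaw=[20, 20, 20, 20, 20])

```text
time: 46.2
tool_pos: [462.0, 322.3, 38.1]
tcp_rot: [-180.0, -0.1, 80.4]
ft_force: [-0.4, -0.8, -0.3]
finger_gap: 31.7
```

Call:
jog_arm(offset=[[0, 0, 1], [0, 0, 0.7], [0, 0, 0.2], [0, 0, 0], [0, 0, 0], [0, 0, 0], [0, 0, 0], [0, 0, 0]], delta_rot=[[0, 0, 0], [0, 0, 0], [0, 0, 0], [0, 0, 0], [0, 0, 0], [0, 0, 0], [0, 0, 0], [0, 0, 0]], jaw=[20, 20, 20, 20, 42, 50, 80, 80])

```text
time: 47.0
tool_pos: [462.7, 322.8, 37.2]
tcp_rot: [179.9, -0.2, 80.4]
ft_force: [0.1, 0.2, 0.1]
finger_gap: 68.5
```

Call:
jog_arm(offset=[[0, 0, -10], [0, 0, -25], [0, 0, -35], [0, 0, -35], [0, 0, -35], [0, 0, -25], [-15, -15, -10], [-30, -20, 0], [-30, -10, 0], [-30, 0, 0], [-30, 0, 0], [-30, 0, 0], [-30, 0, 0], [-30, 0, 0], [-20, 0, 0], [0, 0, 0], [0, 0, 0]], delta_rot=[[0, 0, 0], [0, 0, 0], [0, 0, 0], [0, 0, 0], [0, 0, 0], [0, 0, 0], [0, 0, 0], [0, 0, 0], [0, 0, 0], [0, 0, 0], [0, 0, 0], [0, 0, 0], [0, 0, 0], [0, 0, 0], [0, 0, 0], [0, 0, 0], [0, 0, 0]], jaw=[80, 80, 80, 80, 80, 80, 80, 80, 80, 80, 80, 80, 80, 80, 80, 80, 80])

```text
time: 48.7
tool_pos: [374.7, 80.9, 232.2]
tcp_rot: [179.1, -0.5, 80.5]
ft_force: [0.5, -0.3, -0.2]
finger_gap: 68.4
```

Run:
```python
from h import *
for n in ('top','side'):
  p,d=cams.snapshot(n);cv2.imwrite(f'pics/{n}5.png',p[:,:,::-1]);np.save(f'pics/{n}5.npy',d)
```

```text
(no output)
```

View pics/top5.png

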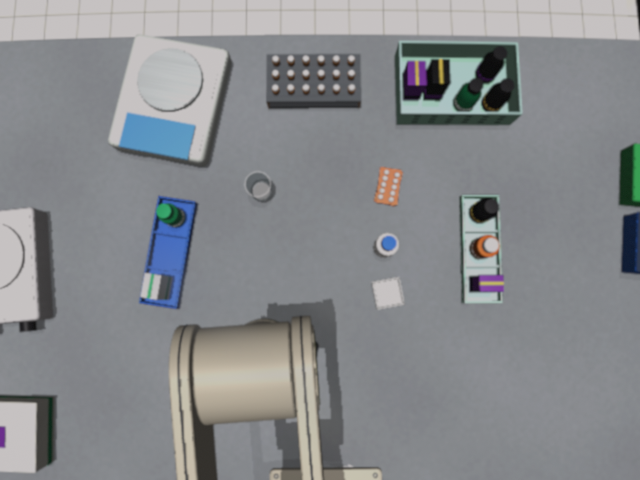

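View pics/side5.png

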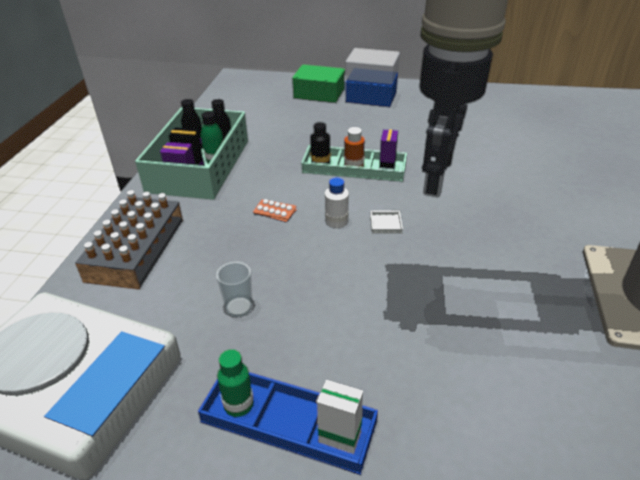

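Run:
```python
from h import *
P=cloud('top',np.load('pics/top5.npy'))
for n,(u0,v0,u1,v1),h in (("black",(465,190,505,228),96),("amber",(465,230,505,262),90),("purple",(460,270,510,300),86),("green",(150,198,195,235),100),("wc",(135,268,185,305),90),("whiteb",(370,225,410,265),90),("beaker",(240,165,285,210),72)):
    q=P[v0:v1,u0:u1].reshape(-1,3); q=q[abs(q[:,2]-h)<8]; c,wh,a=cv2.minAreaRect(q[:,:2].astype(np.float32))
    print(n,"z",np.median(q[:,2]).round(1),"std",q[:,2].std().round(1),"c",np.round(c,1),np.round(wh,1),round(a,1))
print(r.hand_in())
```

```text
black z 96.1 std 2.2 c [ 608.9 -313.4] [25.6 27.2] 56.2
amber z 89.6 std 2.5 c [ 535.9 -312.2] [26.4 25.4] 35.2
purple z 86.0 std 2.3 c [ 466.  -311.3] [46.8 31.8] 89.4
green z 99.6 std 2.2 c [601.9 298.2] [26.9 27.1] 43.2
wc z 89.8 std 2.2 c [463.3 322.8] [32.7 46.4] 81.2
whiteb z 90.1 std 2.1 c [ 540.9 -120.1] [26.6 26.6] 0.2
beaker z 73.6 std 3.6 c [656.  127.2] [51.2 50.2] 25.9
the job is handed in; nothing more can be done
None
```

Both kits are made up and the job is handed in, at about 49 s of the 118 s allowed. I placed the items in the order you listed them:
- **Mint tray:** the black bottle is in the far compartment, the amber bottle in the middle one and the purple carton in the near one.
- **Blue tray:** the green bottle is in the far compartment and the white carton in the near one. The middle compartment is empty.

**Last checks:** the final pictures and depth readings show all five upright, each within about 3 mm of its compartment's centre. Their tops are at 96, 90, 86, 100 and 90 mm, which is each item's height plus the 4 mm tray floor. The white bottle and the beaker moved by less than 1 mm. The gripper was open and clear of everything at hand-in, and none of the checks failed or disagreed.

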